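Open the icing press's nozzle cap on its stand

TASK

Set the icing press upright and fully down on its stand, over the two alignment pegs, and let go of it. Then take off its hexagonal nozzle cap: it is a quarter-turn cap whose hand is not marked, so find out by trying which way it loosens, turn it that way and lift it off. Finish while still holding the cap in the gripper, level and well clear straight above the press, with the press left seated on its stand and the other things on the table left where they are.

Things in the scene. Friction and masses are not known exactly. Their poses are not given: they have to be found in the camera images.
- stand: Fixed filling stand: white plate 140 (x) x 80 (y) x 15 mm high with two upright steel pegs, 8 mm diameter, at x = -38 and +38 mm (y = 0), rising 22 mm above the plate, the last 8 mm tapered. Origin: centre of the plate's underside, on the table; z up. It stops the press from turning.
- press_mid (a point): Loose icing press, 0.55 to 0.75 kg with cap, upright on the table, cap on top. Point on its axis, 60 mm above the underside; z up. Aluminium barrel, 54 mm diameter, with two grip flats 60 mm apart facing +y and -y, 34 mm wide, 48 to 84 mm above the underside; then a 46 mm neck up to 100 mm, where the cap begins. Grasp it across the flats, some 80 mm above the underside. Seated, this point is 75 mm above the table.
- press: The same press: origin at the centre of its underside, same axes. Its foot is a steel plate 100 (x) x 64 (y) x 10 mm with two 11 mm through holes at x = -38 and +38 mm (y = 0) that go over the stand's pegs, either way round; seated, the foot lies flat on the stand's plate.
- cap_mid (a point): Loose white hexagonal nozzle cap, 0.12 kg, on the press: 50 mm across flats, 58 mm across corners, 22 mm high plus a 4 mm nub on top. Point at its centre, 11 mm above its rim, 51 mm above the press's point while on. z up; x through two corners; flats face +y, -y and 60 degrees either side. Shut, its x is within 5 degrees of the press's x.
- cap: The same cap: origin at the centre of its rim. Two hidden lugs lock it. Turned the right way (clockwise or anticlockwise, differs each time) it turns freely some 69 degrees to an end stop and lifts straight off at 50 to 69, best 60. The wrong way, after 4 to 16 degrees a springy stop resists: 0.2 to 0.4 N m within 15 degrees more, then ever harder; it never opens that way. 2 mm of play up and down.
- spatula: Bystander: green spatula, 200 mm long, lying flat, to be left alone.
- cup_a: Bystander: blue baking cup, 62 mm wide, 45 mm high; origin under its centre.
- cup_b: Bystander: blue baking cup like the other.
- bowl: Bystander: steel bowl, 150 mm wide, 60 mm high; origin under its centre.
- rolling_pin: Bystander: wooden rolling pin, 52 mm thick, 400 mm long along its y; origin under its middle.
Mind the look-alikes: they are no part of the job. What is meant by the cap is not pink, and is the larger of those in its own colour. What is shaped like the press but yellow is not meant.

How it is judged:
On the way, in this order (a step that is already met when the one before it is completed fails the run):
1. the press stands fully down over both pegs, let go, with its cap still on (z of press_mid in the frame of stand below 0.0775 m and horizontal distance between press_mid and stand below 0.004 m and angle between the x axis of press_mid and the x axis of stand, either way round below 0.08 rad and angle between press_mid's own z axis and vertical below 0.06 rad and distance between cap_mid and press_mid below 0.056 m and contact force between the fingers and press below 0.5 N), for 0.2 s.
2. the cap has been turned more than 40 degrees while still on the seated press (z of press_mid in the frame of stand below 0.0775 m and horizontal distance between press_mid and stand below 0.004 m and angle between the x axis of press_mid and the x axis of stand, either way round below 0.08 rad and angle between press_mid's own z axis and vertical below 0.06 rad and distance between cap_mid and press_mid below 0.056 m and angle between the x axis of cap_mid and the x axis of press_mid, either way round above 0.7 rad), for 0.1 s.
At the end, for the whole second after the job is handed in: Press seated: foot within 2.5 mm of the plate, axis within 4 mm, turn 0.08 rad, upright 0.06 rad. Cap gripped (over 1 N), still, level within 0.3 rad, 34 mm or more above its place on the press and within 50 mm sideways, touching neither press nor stand (z of press_mid in the frame of stand below 0.0775 m and horizontal distance between press_mid and stand below 0.004 m and angle between the x axis of press_mid and the x axis of stand, either way round below 0.08 rad and angle between press_mid's own z axis and vertical below 0.06 rad and z of cap_mid in the frame of press_mid above 0.085 m and horizontal distance between cap_mid and press_mid below 0.05 m and angle between cap_mid's own z axis and vertical below 0.3 rad and contact force between the fingers and cap above 1 N and contact force between cap and press below 0.1 N and contact force between cap and stand below 0.1 N and linear speed of cap below 0.03 m/s); the arm keeps its last pose, push and grip.
It fails at once if a bystander is shoved more than 4 cm (distance of any of spatula, cup_a, cup_b, bowl, rolling_pin from where it was at the start of the episode above 0.04 m).
It fails at once if the press is tipped over (angle between press_mid's own z axis and vertical above 0.6 rad).
It also fails if it takes over 72 s, if anything falls off the work surface, if the arm or the gripper's body presses on something with over 40 N, if the wrist force passes 120 N, or if a joint passes its speed limit or range.

ROBOT

A 6-joint arm with a two-finger parallel gripper is mounted at the origin on the work surface. World frame = base frame: x ahead of the robot, y to its left, z up, the work surface at z = 0. Lengths are in m, angles in rad, forces in N, time in s.
With the tool pointing down it reaches from about 0.375 to 0.975 m from the base axis. Payload 3.8 kg.
Tool frame: the origin (TCP) lies midway between the tips of the shut fingers; the grasp point (between the pads) lies 19 mm behind it; z points along the fingers, y is the direction in which the jaws open and shut (so a half turn about z gives the same grasp; the last joint's range is limited). The gripper opens to 85 mm and grips with 20 to 120 N. Pads are 22 mm wide; open, the fingers measure 114 mm over their backs; the gripper's body (76 mm by 85 mm) begins 54 mm behind the grasp point. The pads swing forward as they close: fully open they stand 13 mm farther back than shut.
Start: joints at [-1.26, 0.264, 1.604, -0, 1.274, -0.037], TCP at [0.23, -0.635, 0.231] pointing down, gripper open.
Joint ranges: [-2.63, 2.63], [-0.94, 2.18], [0.31, 2.57], [-1.31, 4.45], [0, 2.66], [-2.55, 2.55]. Speed limits (rad/s): [2.57, 2.57, 3.14, 3.14, 3.14, 3.14].

INTERFACE

Orientations are given as a rotation vector (axis times angle).
In Python, from workcell import bot gives the robot as it stands. The module is installed in compiled form; this text tells all that it offers.
- The arm moves only by the tool play_rows, never from a script. Its argument "series" is a list of rows, each an object with "translation": the shift along the tool's x, y, z in m, a list of three; "spin": the turn about the tool's z in units of 5 degrees (1.0 is 5 degrees). In form: [{"translation": [dx, dy, dz], "spin": spin}, ...]. A call has 1 to 5 rows; each row shifts and turns the commanded pose from where the row before left it, along the tool's axes as they then stand; what a row does not reach is not made up. A row lasts 1/10 s, in which the tool goes at most 50 mm and 8.59 degrees, less where a joint would pass 70% of its speed; a pose out of reach is approached as far as the arm can. A call is refused whole if a number of a shift passes 0.05 or a number of a turn 1, either way. A call with a gripper value outside its range is refused whole. "jaw" is the gripper's target within -1 to 1 (fully open at 1, half-way at 0, shut at -1), set as the call begins (left out, the last holds). The fingers move at their own pace and stop on an object; "force" is the grip in N (left out, the last holds). Time passes only in rows, so rows that do not move let the fingers close. It gives the time, the measured TCP pose, the force and the opening at its end, in the units of the state.
- bot.read_state(): the state, without advancing time (a new reading comes with each control period).
- bot.read_camera(name): name is "scene" or "top" or "wrist"; returns the picture (400x640x3 uint8, blue, green, red); there is no depth.
- bot.get_calibration(name): a dict with "fov_y" (degrees; the focal length in pixels is half the picture's height over the tangent of half this angle, whatever the lens; pixels are square), "cx", "cy" (the principal point, pixels), "R" (3x3) and "t" (3): a world point X has camera coordinates R X + t. Camera axes: x right, y down, z forward; pixel columns grow to the right and rows downward; lengths in m; the calibration is good to about 2 mm. The wrist camera is an equidistant fisheye: a pixel r from the principal point sees the ray r / f radians off the axis. A picture is of the moment at which its call begins: read the wrist's pose just before it. get_calibration takes no time and is no camera call; for the wrist camera it gives the pose at the moment of the call.
- bot.finish_job(): hands the job in, once; it reports no verdict.
The state is a dict: "time": time; "q": joint angles; "joint_vel": joint speeds; "joint_torque": joint torques, N m; "tool_pos": TCP position; "tcp_rot": TCP orientation; "wrist_force": force on the tool from outside, world axes, zero at the start; "torque": the same for the moment, N m; "width": opening from 0.0 (shut) to 1.0 (fully open).
Only numpy, scipy, OpenCV 4.12 (cv2) and the standard library are available. Lean on these libraries where they do the work, as an engineer would, in place of code of your own. Each camera call takes 0.05 s, during which the arm holds its last target. There are 200 camera calls.

## Working session

There is one attempt and no reset: what is moved stays moved. The work goes in short steps, Python scripts to look and compute and a tool call to move; the robot and the scene stay as the last step left them, time stands still between calls to the robot, and variables do not carry over. Pictures are saved under pics/ and viewed, about 8 in all and at most 12, crops included, and the job is handed in when it is done.

Besides the shell and the picture viewer there is one more tool, called after ">>>" as name(argument=value, ...), one argument or row to a line, values as JSON. play_rows: Moves the arm, as the interface text tells. Its arguments: {"type":"object","properties":{"series":{"type":"array","items":{"type":"object","properties":{"translation":{"type":"array","items":{"type":"number"}},"spin":{"type":"number"}}}},"jaw":{"type":"number"},"force":{"type":"number"}},"required":["series"]}

```bash
mkdir -p pics; python3 - <<'E'
from workcell import bot
import cv2,numpy as np
s=bot.read_state();print(s)
for n in("scene","top"):
    cv2.imwrite(f"pics/{n}0.png",bot.read_camera(n)); print(n,bot.get_calibration(n))
print(bot.get_calibration("wrist"))
a=cv2.imread("pics/scene0.png");b=cv2.imread("pics/top0.png")
E
```

```text
{'time': 0.0, 'q': array([-1.25989186e+00,  2.64777905e-01,  1.60539035e+00,  1.30179738e-05,
        1.27369212e+00, -3.68942658e-02]), 'joint_vel': array([-0.00165191, -0.00021289, -0.00087188, -0.00156068, -0.0015259 ,
        0.00095187]), 'joint_torque': array([-2.53053616e-05, -5.15110123e+01, -3.67311823e+01, -2.15626574e-04,
        1.29416987e-02,  4.92000339e-06]), 'tool_pos': array([ 0.22984005, -0.63388024,  0.22993652]), 'tcp_rot': array([-3.09199655e+00, -5.43176679e-01,  4.66808193e-04]), 'wrist_force': array([0.09040902, 0.09674205, 1.05447699]), 'torque': array([-0.08587918, -0.00712593,  0.01122164]), 'width': 1.0013879315510115}
scene {'fov_y': 47.81331308843411, 'cx': 314.3673981886051, 'cy': 194.52086892223983, 'R': array([[ 0.38630476,  0.92225883,  0.01439747],
       [ 0.7528309 , -0.30624126, -0.58263361],
       [-0.53292989,  0.23591299, -0.8126074 ]]), 't': array([-0.22923006, -0.35130929,  1.58650185])}
top {'fov_y': 48.427310718373626, 'cx': 314.252805457299, 'cy': 201.23266484389245, 'R': array([[ 0.01450609, -0.9997991 ,  0.01383251],
       [-0.99283436, -0.01604337, -0.11841683],
       [ 0.11861496, -0.01201563, -0.99286762]]), 't': array([8.04018190e-04, 5.52527025e-01, 9.96103155e-01])}
{'fov_y': 65.70646984690485, 'cx': 321.8990656660568, 'cy': 201.87938015305454, 'R': array([[ 3.40091915e-01, -9.40391790e-01, -8.78447740e-04],
       [-9.02647039e-01, -3.26703269e-01,  2.80166553e-01],
       [-2.63753318e-01, -9.44894510e-02, -9.59951005e-01]]), 't': array([-0.67449204, -0.0366546 ,  0.37750769])}
```

View pics/scene0.png

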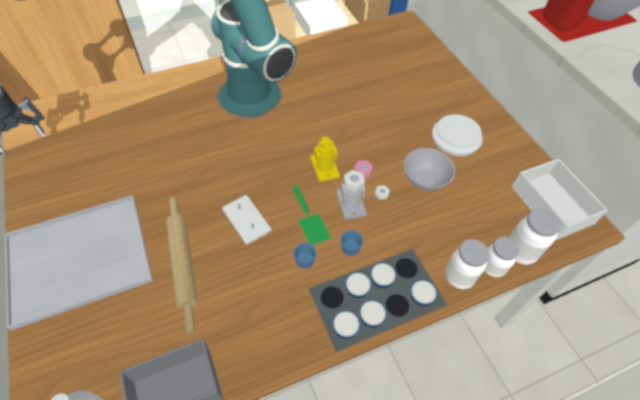

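View pics/top0.png

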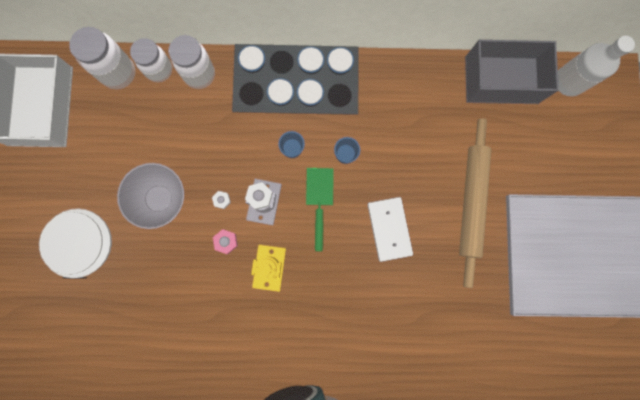

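Top view: the grey press is at (262,200) with the large white cap on it at (259,196). The look-alikes are the yellow press (269,268), small white cap (221,199) and pink cap (225,241). The stand is at (390,229). I choose the grey press and its white cap, and will check that in a crop.

```bash
cat > h.py <<'E'
from workcell import bot
import cv2,numpy as np
from scipy.spatial.transform import Rotation as Ro
def ray(c,uv,fish=False):
    f=200/np.tan(np.radians(c['fov_y']/2)); d=np.array([(uv[0]-c['cx'])/f,(uv[1]-c['cy'])/f])
    if fish:
        r=np.linalg.norm(d); v=np.array([*(d/r*np.sin(r)),np.cos(r)]) if r>1e-9 else np.array([0,0,1.])
    else: v=np.array([*d,1.])
    return -c['R'].T@c['t'], c['R'].T@v
def onz(c,uv,z,fish=False):
    o,v=ray(c,uv,fish); return o+v*(z-o[2])/v[2]
def proj(c,X,fish=False):
    f=200/np.tan(np.radians(c['fov_y']/2)); p=c['R']@np.asarray(X)+c['t']
    if fish:
        r=np.hypot(p[0],p[1]); th=np.arctan2(r,p[2]); return np.array([c['cx'],c['cy']])+f*th*p[:2]/r
    return np.array([c['cx'],c['cy']])+f*p[:2]/p[2]
def pose():
    s=bot.read_state(); R=Ro.from_rotvec(s['tcp_rot']).as_matrix(); return s,R
E
python3 - <<'E'
from h import *
b=cv2.imread("pics/top0.png");c=bot.get_calibration("top")
cv2.imwrite("pics/c1.png",cv2.resize(b[165:300,200:335],None,fx=4.4,fy=4.4,interpolation=cv2.INTER_CUBIC))
hsv=cv2.cvtColor(b,cv2.COLOR_BGR2HSV)
m=((hsv[...,1]<40)&(hsv[...,2]>190)).astype(np.uint8)
for k in cv2.findContours(m,0,2)[0]:
    a=cv2.contourArea(k)
    (x,y),_,_=r=cv2.minAreaRect(k)
    if a>60 and 200<x<430 and 150<y<280: print(a,r,[onz(c,p,.015).round(4) for p in cv2.boxPoints(r)], onz(c,(x,y),.122).round(4))
# grey foot
m=((hsv[...,1]<60)&(hsv[...,2]>110)&(hsv[...,2]<190)).astype(np.uint8);m[:, :235]=0;m[:,290:]=0;m[:165]=0;m[235:]=0
m=cv2.morphologyEx(m,2,np.ones((2,2)))
k=max(cv2.findContours(m,0,2)[0],key=cv2.contourArea);r=cv2.minAreaRect(k);print(r,[onz(c,p,.01).round(4) for p in cv2.boxPoints(r)])
E
```

```text
1884.0 ((390.25067138671875, 228.8601531982422), (59.574031829833984, 33.387962341308594), 78.36637115478516) [array([ 0.5523, -0.1174,  0.015 ]), array([ 0.5696, -0.1948,  0.015 ]), array([ 0.433 , -0.2217,  0.015 ]), array([ 0.4164, -0.1454,  0.015 ])] [ 0.4859 -0.1502  0.122 ]
187.0 ((220.50001525878906, 199.0), (14.849242210388184, 16.26345443725586), 45.0) [array([0.5547, 0.255 , 0.015 ]), array([0.5824, 0.2292, 0.015 ]), array([0.5579, 0.2036, 0.015 ]), array([0.5303, 0.2294, 0.015 ])] [0.5433 0.2079 0.122 ]
463.0 ((257.7500305175781, 195.25), (25.45584487915039, 24.748737335205078), 45.0) [array([0.5665, 0.1839, 0.015 ]), array([0.6089, 0.1441, 0.015 ]), array([0.5667, 0.1005, 0.015 ]), array([0.5247, 0.1404, 0.015 ])] [0.5526 0.1298 0.122 ]
((263.90386962890625, 202.48077392578125), (28.632951736450195, 42.55719757080078), 11.309932708740234) [array([0.5069, 0.1693, 0.01  ]), array([0.6065, 0.1528, 0.01  ]), array([0.5941, 0.0859, 0.01  ]), array([0.4948, 0.1031, 0.01  ])]
```

View pics/c1.png

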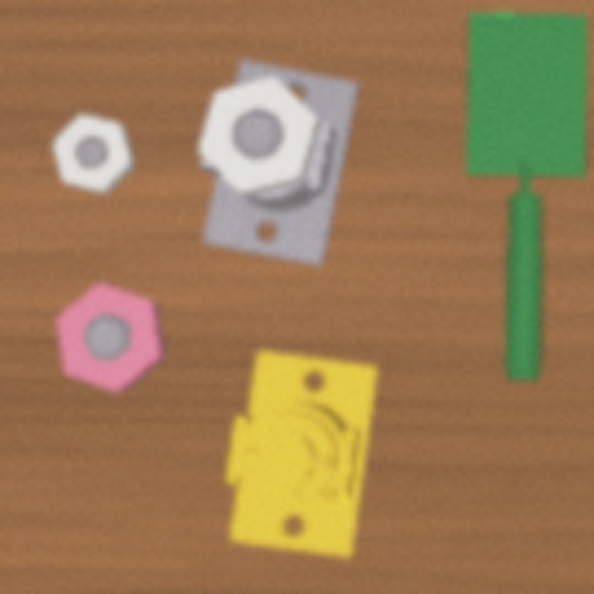

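Crop: the large white hexagonal cap sits on the grey press, and the others are the small white cap, the pink cap and the yellow press, so the choice holds. Next I go above the stand.

>>> play_rows(
  series=[
    {"translation": [0.034, -0.029, 0], "spin": 0},
    {"translation": [0.034, -0.029, 0], "spin": 0},
    {"translation": [0.034, -0.029, 0], "spin": 0},
    {"translation": [0.034, -0.029, 0], "spin": 0},
    {"translation": [0.034, -0.029, 0], "spin": 0},
  ],
  jaw=1,
)

```text
time: 0.6
tool_pos: [0.3408, -0.4384, 0.2307]
tcp_rot: [-3.093, -0.543, 0.0]
wrist_force: [0.1, 0.3, 0.4]
width: 1.003
```

>>> play_rows(
  series=[
    {"translation": [0.034, -0.029, 0], "spin": 0},
    {"translation": [0.034, -0.029, 0], "spin": 0},
    {"translation": [0.034, -0.029, 0], "spin": 0},
    {"translation": [0.034, -0.029, 0], "spin": 0},
    {"translation": [0.034, -0.029, 0], "spin": 0},
  ],
)

```text
time: 1.1
tool_pos: [0.4512, -0.2442, 0.231]
tcp_rot: [-3.094, -0.543, 0.0]
wrist_force: [0.3, -0.4, 0.8]
width: 0.998
```

>>> play_rows(
  series=[
    {"translation": [0.034, -0.029, 0], "spin": 0},
    {"translation": [0.034, -0.029, 0], "spin": 0},
    {"translation": [0, 0, 0], "spin": 0.9},
    {"translation": [0, 0, 0], "spin": 0.8},
    {"translation": [0, 0, 0], "spin": 0},
  ],
)

```text
time: 1.6
tool_pos: [0.4949, -0.1676, 0.2308]
tcp_rot: [-3.125, -0.315, 0.001]
wrist_force: [0.8, -1.1, 0.5]
width: 0.999
```

```bash
python3 - <<'E'
from h import *
bot.read_camera("wrist")
s,R=pose();c=bot.get_calibration("wrist");im=bot.read_camera("wrist")
np.savez("w1.npz",**c);cv2.imwrite("pics/w1.png",im)
print(s['time'],s['tool_pos'],R.round(3),s['q'],proj(c,s['tool_pos'],1))
E
```

```text
1.65 [ 0.49478221 -0.16797282  0.23080098] [[ 0.98   0.2   -0.001]
 [ 0.2   -0.98   0.   ]
 [-0.001 -0.    -1.   ]] [-3.74932726e-01 -2.50743263e-02  1.92650713e+00 -3.02989382e-05
  1.24107142e+00  9.94416705e-01] [320.83688125 255.96274686]
```

View pics/w1.png

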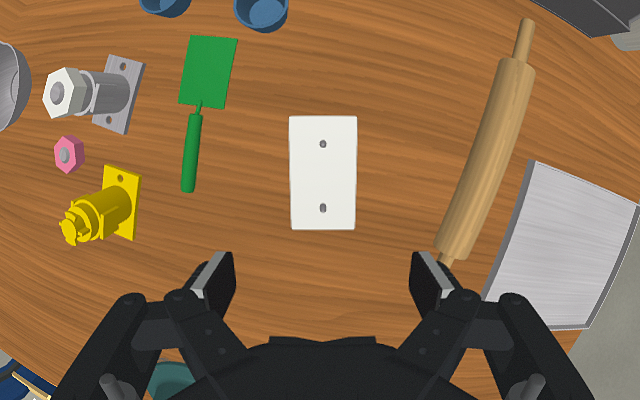

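Wrist view: the stand plate is at (323,173) with its pegs at (323,144) and (323,208). Now I measure it on its z=0.015 plane.

```bash
cat >> h.py <<'E'
def plate(im,c,lo,hi,smax,box,z,fish=True):
    "corners of a plate by mask; returns world corners, centre, yaw of the long side (deg)"
    h=cv2.cvtColor(im,cv2.COLOR_BGR2HSV); m=((h[...,1]<smax)&(h[...,2]>lo)&(h[...,2]<=hi)).astype(np.uint8)
    n=np.zeros_like(m); x0,y0,x1,y1=box; n[y0:y1,x0:x1]=m[y0:y1,x0:x1]
    k=max(cv2.findContours(n,0,1)[0],key=cv2.contourArea)[:,0]
    P=np.array([onz(c,p,z,fish)[:2] for p in k])*1000
    r=cv2.minAreaRect(P.astype(np.float32)); B=cv2.boxPoints(r)
    e=[B[1]-B[0],B[2]-B[1]]; L=max(e,key=np.linalg.norm)
    return r,np.degrees(np.arctan2(L[1],L[0]))
E
python3 - <<'E'
from h import *
c=dict(np.load("w1.npz"));im=cv2.imread("pics/w1.png")
print(plate(im,c,185,255,45,(270,100,375,240),.015))
h=cv2.cvtColor(im,cv2.COLOR_BGR2HSV)
g=im[...,1]
# pegs (dark blobs) within the plate
m=(g<165).astype(np.uint8); n=np.zeros_like(m); n[125:222,300:347]=m[125:222,300:347]
for k in cv2.findContours(n,0,1)[0]:
    if cv2.contourArea(k)>8:
        x,y,w,hh=cv2.boundingRect(k); print(x,y,w,hh,[onz(c,(x+(w-1)/2,y+hh/2),z,1).round(4) for z in(.026,)])
t=cv2.imread("pics/top0.png");ct=bot.get_calibration("top")
print("top",plate(t,ct,185,255,45,(360,190,420,270),.015,False))
cv2.imwrite("pics/w1c.png",cv2.resize(im[110:235,280:365],None,fx=4,fy=4))
E
```

```text
(((494.25006103515625, -169.59950256347656), (137.5377655029297, 79.4417953491211), 11.536449432373047), np.float32(11.536449))
320 203 6 9 [array([ 0.4577, -0.1769,  0.026 ])]
320 140 6 8 [array([ 0.5305, -0.1621,  0.026 ])]
top (((492.8027648925781, -169.71231079101562), (138.57778930664062, 79.00761413574219), 11.626611709594727), np.float32(11.62661))
```

View pics/w1c.png

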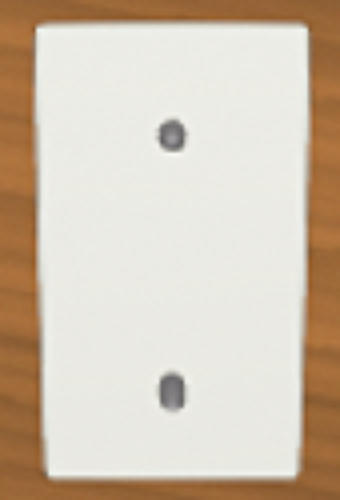

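>>> play_rows(
  series=[
    {"translation": [0.016, -0.04, 0], "spin": 0},
    {"translation": [0.016, -0.04, 0], "spin": 0},
    {"translation": [0.016, -0.04, 0], "spin": 0},
    {"translation": [0.016, -0.04, 0], "spin": 0},
    {"translation": [0.016, -0.04, 0], "spin": 0},
  ],
)

```text
time: 2.2
tool_pos: [0.5338, 0.0445, 0.2313]
tcp_rot: [3.126, 0.313, 0.0]
wrist_force: [0.8, -1.1, 0.9]
width: 1.001
```

>>> play_rows(
  series=[
    {"translation": [0.016, -0.04, 0], "spin": 0},
    {"translation": [0.018, -0.039, 0], "spin": 0},
    {"translation": [0, 0, 0], "spin": 1},
    {"translation": [0, 0, 0], "spin": 1},
    {"translation": [0, 0, 0], "spin": 1},
  ],
)

```text
time: 2.7
tool_pos: [0.5514, 0.1278, 0.2309]
tcp_rot: [3.14, -0.101, -0.001]
wrist_force: [0.8, -0.4, 0.5]
width: 0.997
```

>>> play_rows(
  series=[
    {"translation": [0, 0, 0], "spin": 1},
    {"translation": [0, 0, 0], "spin": 0.2},
    {"translation": [0, 0, 0], "spin": 0},
  ],
)

```text
time: 3.0
tool_pos: [0.5515, 0.1273, 0.2312]
tcp_rot: [3.131, -0.26, -0.0]
wrist_force: [-0.7, 0.1, 0.6]
width: 1.003
```

```bash
python3 - <<'E'
from h import *
bot.read_camera("wrist")
s,R=pose();c=bot.get_calibration("wrist");im=bot.read_camera("wrist")
np.savez("w2.npz",**c);cv2.imwrite("pics/w2.png",im)
print(s['time'],s['tool_pos'],R.round(3),s['q'],s['wrist_force'])
E
```

```text
3.05 [0.55147968 0.12729283 0.23118619] [[ 0.986 -0.165 -0.   ]
 [-0.165 -0.986 -0.   ]
 [-0.     0.    -1.   ]] [1.82822331e-01 5.87030874e-02 1.84066283e+00 2.83940815e-05
 1.24241794e+00 1.91928042e+00] [0.03387739 0.721881   0.5057894 ]
```

View pics/w2.png

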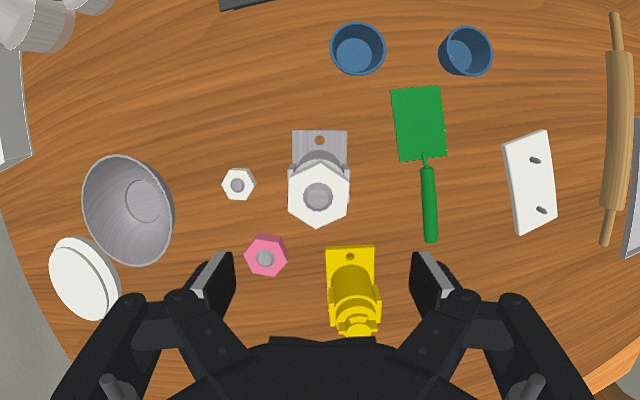

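Wrist view: the cap hexagon is at (319,195), its nub at (318,197), and the far foot edge runs from (292,131) to (348,131) with a hole at (320,140).

```bash
python3 - <<'E'
from h import *
c=dict(np.load("w2.npz"));im=cv2.imread("pics/w2.png");h=cv2.cvtColor(im,cv2.COLOR_BGR2HSV)
m=((h[...,1]<40)&(h[...,2]>185)).astype(np.uint8);n=np.zeros_like(m);n[155:235,280:358]=m[155:235,280:358]
k=max(cv2.findContours(n,0,1)[0],key=cv2.contourArea)
# front side faces may be included; report hull vertices on the z=.122 plane
ap=cv2.approxPolyDP(cv2.convexHull(k),3,True)[:,0]
print([(tuple(p),(onz(c,p,.122,1)[:2]*1000).round(1)) for p in ap])
# nub: inner grey
g=np.zeros_like(m);g[178:216,300:338]=((h[...,2]<185))[178:216,300:338]
kn=max(cv2.findContours(g,0,1)[0],key=cv2.contourArea);(x,y),r=cv2.minEnclosingCircle(kn);print("nub",x,y,r,onz(c,(x,y),.126,1))
# far foot edge and hole
def edge(rows,cols,v=h[...,1]): pass
S=h[...,1].astype(int)
f=np.zeros_like(m);f[120:165,280:360]=(S<70)[120:165,280:360]
kf=max(cv2.findContours(f,0,1)[0],key=cv2.contourArea)[:,0]
top=kf[(kf[:,0]>296)&(kf[:,0]<344)&(kf[:,1]<136)]
P=np.array([onz(c,p-[0,.5],.01,1)[:2] for p in top])*1000
vx,vy,x0,y0=cv2.fitLine(P.astype(np.float32),cv2.DIST_HUBER,0,.01,.01).ravel();print("foot edge dir",np.degrees(np.arctan2(vy,vx)),x0,y0)
row=[np.where(f[r,280:360])[0] for r in range(136,156,3)]
for r,w in zip(range(136,156,3),row): print(r,(onz(c,(280+w[0]-.5,r),.01,1)[:2]*1000).round(1),(onz(c,(280+w[-1]+.5,r),.01,1)[:2]*1000).round(1))
hm=np.zeros_like(m);hm[134:147,312:329]=(S>70)[134:147,312:329]
M=cv2.moments(hm,True);u=(M['m10']/M['m00'],M['m01']/M['m00']);print("hole",u,M['m00'],onz(c,u,.01,1))
E
```

```text
[((np.int32(348), np.int32(170)), array([571.9, 101. ])), ((np.int32(345), np.int32(215)), array([533.6, 109.2])), ((np.int32(315), np.int32(228)), array([526.2, 136.6])), ((np.int32(288), np.int32(210)), array([546.2, 156.6])), ((np.int32(288), np.int32(170)), array([580.2, 149.8])), ((np.int32(319), np.int32(163)), array([581.6, 123.6]))]
nub 317.367919921875 196.9528350830078 14.927157402038574 [0.55444345 0.12958004 0.126     ]
foot edge dir 80.40594 603.9909 124.55682
136 [601.4 153.9] [590.6  90.4]
139 [597.9 154.5] [587.1  91. ]
142 [594.4 155.1] [583.6  91.5]
145 [590.9 155.8] [580.1  92.1]
148 [587.4 156.4] [576.6  92.6]
151 [583.8 157.1] [573.   93.2]
154 [580.3 157.7] [569.5  93.7]
hole (319.0, 139.5737704918033) 61.0 [0.5916305  0.12286847 0.01      ]
```

>>> play_rows(
  series=[
    {"translation": [0.0023, -0.0024, 0], "spin": 0},
    {"translation": [0, 0, 0.04], "spin": 0},
    {"translation": [0, 0, 0.04], "spin": 0},
    {"translation": [0, 0, 0.04], "spin": 0},
    {"translation": [0, 0, 0.03], "spin": 0},
  ],
)

```text
time: 3.6
tool_pos: [0.5531, 0.1295, 0.0788]
tcp_rot: [3.13, -0.261, -0.003]
wrist_force: [0.4, -0.3, -0.7]
width: 1.0
```

>>> play_rows(
  series=[
    {"translation": [0, 0, 0.015], "spin": 0},
    {"translation": [0, 0, 0.008], "spin": 0},
    {"translation": [0, 0, 0], "spin": 0},
  ],
)

```text
time: 3.9
tool_pos: [0.5542, 0.1297, 0.058]
tcp_rot: [3.131, -0.262, -0.001]
wrist_force: [-0.3, 0.1, 0.3]
width: 0.999
```

>>> play_rows(
  series=[
    {"translation": [0, 0, 0], "spin": 0},
    {"translation": [0, 0, 0], "spin": 0},
    {"translation": [0, 0, 0], "spin": 0},
    {"translation": [0, 0, 0], "spin": 0},
    {"translation": [0, 0, 0], "spin": 0},
  ],
  jaw=-1,
  force=70,
)

```text
time: 4.4
tool_pos: [0.5562, 0.1303, 0.0608]
tcp_rot: [-3.129, 0.262, -0.007]
wrist_force: [-1.1, 0.3, 6.0]
width: 0.685
```

>>> play_rows(
  series=[
    {"translation": [0, 0, 0], "spin": 0},
    {"translation": [0, 0, 0], "spin": 0},
    {"translation": [0, 0, 0], "spin": 0},
  ],
)

```text
time: 4.7
tool_pos: [0.5562, 0.1303, 0.0608]
tcp_rot: [-3.129, 0.262, -0.007]
wrist_force: [0.4, 2.0, 6.4]
width: 0.686
```

```bash
python3 - <<'E'
from h import *
s,R=pose();print(s,R.round(3))
E
```

```text
{'time': 4.7, 'q': array([1.86315538e-01, 2.31757896e-01, 1.98430339e+00, 4.16273698e-04,
       9.20877181e-01, 1.92406481e+00]), 'joint_vel': array([ 3.13752512e-03, -1.32701716e-03, -7.79202758e-06, -7.05830567e-04,
       -3.05017040e-04, -2.06652915e-04]), 'joint_torque': array([ -0.60842067, -40.0987637 , -27.85758018,  -0.31111387,
        -0.04927976,  -0.05416731]), 'tool_pos': array([0.55622571, 0.13030532, 0.06077808]), 'tcp_rot': array([-3.1290577 ,  0.26220676, -0.00690388]), 'wrist_force': array([0.38257185, 2.02605389, 6.35308969]), 'torque': array([ 0.1356492 ,  0.09190178, -0.05992133]), 'width': 0.6858583425323131} [[ 0.986 -0.166  0.005]
 [-0.166 -0.986  0.001]
 [ 0.004 -0.002 -1.   ]]
```

>>> play_rows(
  series=[
    {"translation": [0, 0, -0.01], "spin": 0},
    {"translation": [0, 0, -0.015], "spin": 0},
    {"translation": [0, 0, -0.02], "spin": 0},
    {"translation": [0, 0, -0.02], "spin": 0},
    {"translation": [0, 0, -0.01], "spin": 0},
  ],
)

```text
time: 5.2
tool_pos: [0.5549, 0.1297, 0.1356]
tcp_rot: [-3.13, 0.262, -0.004]
wrist_force: [0.0, 0.1, -5.2]
width: 0.684
```

>>> play_rows(
  series=[
    {"translation": [-0.001, 0.02, 0], "spin": 0},
    {"translation": [-0.001, 0.034, 0], "spin": 0},
    {"translation": [-0.002, 0.04, 0], "spin": 0},
    {"translation": [-0.001, 0.04, 0], "spin": 0},
    {"translation": [-0.001, 0.04, 0], "spin": 0},
  ],
)

```text
time: 5.7
tool_pos: [0.5181, -0.0421, 0.1331]
tcp_rot: [3.131, -0.261, -0.001]
wrist_force: [0.4, -0.5, -5.2]
width: 0.684
```

>>> play_rows(
  series=[
    {"translation": [-0.002, 0.04, 0], "spin": 0},
    {"translation": [-0.001, 0.04, 0], "spin": 0},
    {"translation": [-0.001, 0.03, 0], "spin": 0},
    {"translation": [0, 0.02, 0], "spin": 0},
    {"translation": [0, 0, 0], "spin": -0.6},
  ],
)

```text
time: 6.2
tool_pos: [0.4926, -0.1711, 0.1332]
tcp_rot: [3.135, -0.183, -0.001]
wrist_force: [0.6, 0.4, -5.4]
width: 0.683
```

>>> play_rows(
  series=[
    {"translation": [0, 0, 0], "spin": -0.9},
    {"translation": [0, 0, 0], "spin": -0.9},
    {"translation": [0, 0, 0], "spin": -0.9},
    {"translation": [0, 0, 0], "spin": -0.9},
    {"translation": [0, 0, 0], "spin": 0},
  ],
)

```text
time: 6.7
tool_pos: [0.4931, -0.1683, 0.133]
tcp_rot: [-3.126, -0.313, 0.002]
wrist_force: [1.5, 0.8, -6.3]
width: 0.684
```

```bash
python3 - <<'E'
from h import *
bot.read_camera("wrist")
s,R=pose();c=bot.get_calibration("wrist");im=bot.read_camera("wrist")
np.savez("w3.npz",**c);cv2.imwrite("pics/w3.png",im);cv2.imwrite("pics/w3c.png",cv2.resize(im[90:270,230:410],None,fx=3.3,fy=3.3,interpolation=2))
print(s['time'],s['tool_pos'],R.round(4),s['wrist_force'],s['torque'],s['width'])
E
```

```text
6.75 [ 0.49317185 -0.16826965  0.13302276] [[ 9.805e-01  1.965e-01 -9.000e-04]
 [ 1.965e-01 -9.805e-01  3.000e-04]
 [-8.000e-04 -5.000e-04 -1.000e+00]] [ 0.62887228 -1.25163758 -5.74881534] [-0.04492059 -0.00481217  0.02524034] 0.6879859072394295
```

View pics/w3c.png

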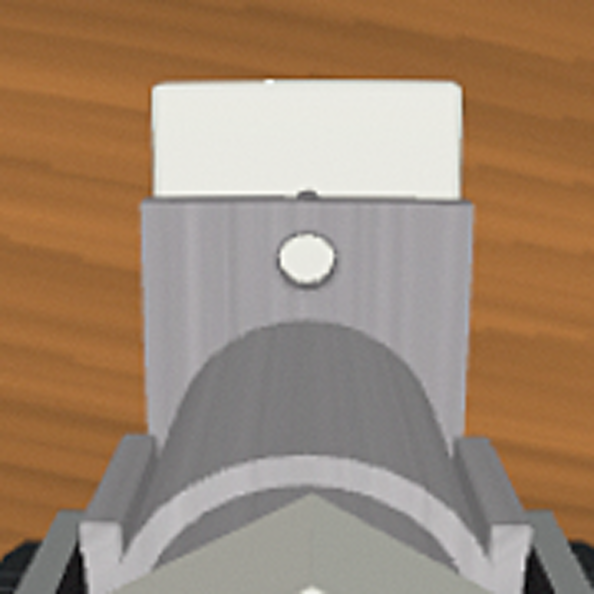

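The crop shows the foot's far edge at row ~151, the hole centre at pixel (323,168), and the stand and peg beneath, well aligned. Now I measure it.

```bash
cat > m3.py <<'E'
from h import *
import sys
c=dict(np.load(sys.argv[1]+".npz"));im=cv2.imread(f"pics/{sys.argv[1]}.png");z=float(sys.argv[2])
L=cv2.cvtColor(im,cv2.COLOR_BGR2GRAY).astype(int);S=cv2.cvtColor(im,cv2.COLOR_BGR2HSV)[...,1].astype(int)
y0,y1,x0,x1=158,180,308,338
hm=np.zeros(L.shape,np.uint8);hm[y0:y1,x0:x1]=(L>185)[y0:y1,x0:x1]
k=max(cv2.findContours(hm,0,1)[0],key=cv2.contourArea)
(x,y),d,_=e=cv2.fitEllipse(k);print("hole ellipse",e);H=onz(c,(x,y),z,1);print("hole",H)
# far edge: strongest bright->dark transition per column
P=[]
for u in list(range(278,318))+list(range(328,368)):
    col=L[140:165,u]; r=np.argmin(np.diff(col)); P.append(onz(c,(u,140+r+.5),z,1)[:2]*1000)
vx,vy,a,b=cv2.fitLine(np.array(P,np.float32),cv2.DIST_HUBER,0,.01,.01).ravel();print("edge dir",np.degrees(np.arctan2(vy,vx)),a,b)
for r in (160,170,180):
    w=np.where(S[r,250:390]<60)[0]; A=onz(c,(250+w[0]-.5,r),z,1);B=onz(c,(250+w[-1]+.5,r),z,1);print(r,A[:2],B[:2],np.linalg.norm(A-B),(A+B)[:2]/2)
E
python3 m3.py w3 .0822
```

```text
hole ellipse ((322.4600524902344, 167.73533630371094), (13.256997108459473, 15.375248908996582), 86.88213348388672)
hole [ 0.52888373 -0.16209215  0.0822    ]
edge dir -79.722595 540.7705 -160.4555
160 [ 0.52777121 -0.1300842 ] [ 0.54016323 -0.19214489] 0.06328579317991431 [ 0.53396722 -0.16111455]
170 [ 0.52140459 -0.13113979] [ 0.53387633 -0.19362031] 0.06371309500997652 [ 0.52764046 -0.16238005]
180 [ 0.51507979 -0.13282671] [ 0.52738555 -0.19449629] 0.06288536585805854 [ 0.52123267 -0.1636615 ]
```

>>> play_rows(
  series=[
    {"translation": [0.0024, 0.0003, 0], "spin": -0.04},
    {"translation": [0, 0, 0.012], "spin": 0},
    {"translation": [0, 0, 0.012], "spin": 0},
    {"translation": [0, 0, 0.006], "spin": 0},
    {"translation": [0, 0, 0], "spin": 0},
  ],
)

```text
time: 7.3
tool_pos: [0.4944, -0.1675, 0.1009]
tcp_rot: [-3.123, -0.318, 0.006]
wrist_force: [-0.6, 1.0, -5.6]
width: 0.683
```

```bash
python3 - <<'E'
from h import *
bot.read_camera("wrist")
s,R=pose();c=bot.get_calibration("wrist");im=bot.read_camera("wrist")
np.savez("w4.npz",**c);cv2.imwrite("pics/w4.png",im);cv2.imwrite("pics/w4c.png",cv2.resize(im[110:210,270:380],None,fx=5,fy=5,interpolation=2))
print(s['time'],s['tool_pos'],R.round(4),s['wrist_force'],s['torque'],s['width'])
E
python3 m3.py w4 .0522
```

```text
7.35 [ 0.49511217 -0.16783479  0.10188417] [[ 0.9795  0.2014 -0.0026]
 [ 0.2015 -0.9795  0.001 ]
 [-0.0023 -0.0015 -1.    ]] [ 0.0286701  -0.11635113 -5.649156  ] [ 0.02529947  0.01831595 -0.01488511] 0.6865670717861252
hole ellipse ((322.3340759277344, 168.8895263671875), (11.206172943115234, 15.545991897583008), 92.35008239746094)
hole [ 0.53016563 -0.16145179  0.0522    ]
edge dir -79.426895 542.7084 -159.69353
160 [ 0.5293943  -0.12832053] [ 0.54268118 -0.19305644] 0.06608538802556281 [ 0.53603774 -0.16068848]
170 [ 0.52318646 -0.13002546] [ 0.53643755 -0.19456996] 0.06589070511814249 [ 0.52981201 -0.16229771]
180 [ 0.51677815 -0.13109215] [ 0.52998704 -0.19548887] 0.06573745744081344 [ 0.5233826  -0.16329051]
```

View pics/w4c.png

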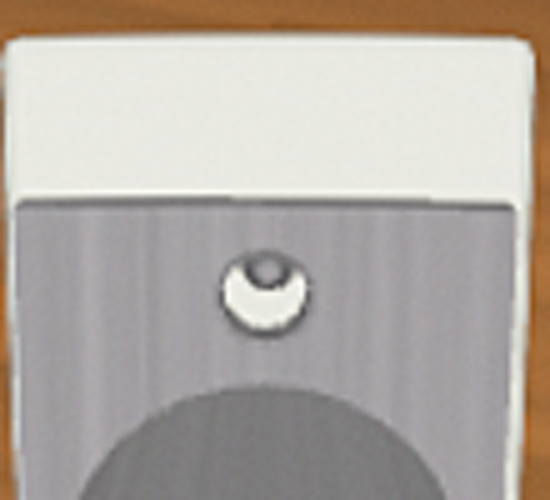

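```bash
python3 - <<'E'
from h import *
c=dict(np.load("w4.npz"));im=cv2.imread("pics/w4.png")
print("hole",onz(c,(322.8,168.3),.051,1),"peg tip",onz(c,(323.2,163.6),.037,1), "expected peg tip px",proj(c,(.5313,-.1619,.037),1))
print("row of peg seen if exactly under hole:",proj(c,[*onz(c,(322.8,168.3),.051,1)[:2],.037],1), -c['R'].T@c['t'])
E
```

```text
hole [ 0.53038237 -0.16170855  0.051     ] peg tip [ 0.53114198 -0.16186224  0.037     ] expected peg tip px [323.30204738 163.38519933]
row of peg seen if exactly under hole: [322.75026149 164.64006113] [ 0.56421425 -0.15428542  0.24369348]
```

The peg tip sits 0.8 mm ahead of the hole's centre, so I correct by that and go down in small steps, watching the force.

>>> play_rows(
  series=[
    {"translation": [0.0007, 0.0003, 0], "spin": 0},
    {"translation": [0, 0, 0.004], "spin": 0},
    {"translation": [0, 0, 0.004], "spin": 0},
    {"translation": [0, 0, 0.002], "spin": 0},
    {"translation": [0, 0, 0], "spin": 0},
  ],
)

```text
time: 7.9
tool_pos: [0.4964, -0.1682, 0.0927]
tcp_rot: [-3.125, -0.318, 0.002]
wrist_force: [0.6, -0.4, -5.2]
width: 0.685
```

>>> play_rows(
  series=[
    {"translation": [0, 0, 0.003], "spin": 0},
    {"translation": [0, 0, 0.003], "spin": 0},
    {"translation": [0, 0, 0.003], "spin": 0},
    {"translation": [0, 0, 0], "spin": 0},
  ],
)

```text
time: 8.3
tool_pos: [0.4964, -0.1682, 0.0836]
tcp_rot: [-3.125, -0.318, 0.002]
wrist_force: [-0.5, 0.4, -5.4]
width: 0.684
```

>>> play_rows(
  series=[
    {"translation": [0, 0, 0.002], "spin": 0},
    {"translation": [0, 0, 0.002], "spin": 0},
    {"translation": [0, 0, 0], "spin": 0},
  ],
)

```text
time: 8.6
tool_pos: [0.4966, -0.1683, 0.0799]
tcp_rot: [-3.125, -0.318, 0.001]
wrist_force: [0.4, -1.1, -5.8]
width: 0.681
```

>>> play_rows(
  series=[
    {"translation": [0, 0, 0.002], "spin": 0},
    {"translation": [0, 0, 0.001], "spin": 0},
    {"translation": [0, 0, 0.001], "spin": 0},
    {"translation": [0, 0, 0], "spin": 0},
  ],
)

```text
time: 9.0
tool_pos: [0.4968, -0.1684, 0.0761]
tcp_rot: [-3.125, -0.318, 0.0]
wrist_force: [0.2, -0.4, -6.0]
width: 0.688
```

>>> play_rows(
  series=[
    {"translation": [0, 0, 0.001], "spin": 0},
    {"translation": [0, 0, 0.001], "spin": 0},
    {"translation": [0, 0, 0], "spin": 0},
  ],
)

```text
time: 9.3
tool_pos: [0.4969, -0.1685, 0.0759]
tcp_rot: [-3.125, -0.318, 0.001]
wrist_force: [-5.6, 1.4, 5.8]
width: 0.684
```

It is seated: z stopped at 0.0759 against 0.0758 expected, with push-back. Now I open and lift clear to look.

>>> play_rows(
  series=[
    {"translation": [0, 0, 0], "spin": 0},
    {"translation": [0, 0, 0], "spin": 0},
    {"translation": [0, 0, 0], "spin": 0},
    {"translation": [0, 0, 0], "spin": 0},
    {"translation": [0, 0, 0], "spin": 0},
  ],
  jaw=1,
)

```text
time: 9.8
tool_pos: [0.4971, -0.1684, 0.0743]
tcp_rot: [3.125, 0.318, 0.0]
wrist_force: [-0.1, -0.2, 0.4]
width: 0.997
```

>>> play_rows(
  series=[
    {"translation": [0, 0, 0], "spin": 0},
    {"translation": [0, 0, -0.03], "spin": 0},
    {"translation": [0, 0, -0.04], "spin": 0},
    {"translation": [0, 0, -0.04], "spin": 0},
    {"translation": [0, 0, 0], "spin": 0},
  ],
)

```text
time: 10.3
tool_pos: [0.5012, -0.1701, 0.1912]
tcp_rot: [3.12, 0.318, 0.017]
wrist_force: [0.1, 0.5, 1.5]
width: 0.998
```

>>> play_rows(
  series=[
    {"translation": [0, 0, -0.04], "spin": 0},
    {"translation": [0, 0, -0.02], "spin": 0},
    {"translation": [0, 0, 0], "spin": 0},
  ],
)

```text
time: 10.6
tool_pos: [0.499, -0.1692, 0.2478]
tcp_rot: [3.122, 0.318, 0.01]
wrist_force: [0.6, -0.6, -0.5]
width: 1.0
```

```bash
python3 - <<'E'
from h import *
bot.read_camera("wrist")
s,R=pose();c=bot.get_calibration("wrist");im=bot.read_camera("wrist")
np.savez("w5.npz",**c);cv2.imwrite("pics/w5.png",im);cv2.imwrite("pics/w5c.png",cv2.resize(im[110:260,255:390],None,fx=4,fy=4,interpolation=2))
print(s['time'],s['tool_pos'],R.round(4),s['q'],s['wrist_force'])
for n,X in dict(nub=(.4941,-.1695,.141),hole=(.5313,-.1619,.025)).items(): print(n,proj(c,X,1))
E
```

```text
10.65 [ 0.49785052 -0.16876431  0.24552625] [[ 0.9795  0.2016  0.0031]
 [ 0.2016 -0.9795 -0.0012]
 [ 0.0028  0.0018 -1.    ]] [-3.74230160e-01 -3.13418463e-02  1.90521683e+00  2.49338378e-05
  1.26439530e+00  9.93592743e-01] [-0.39360604 -0.28643708 -0.46384471]
nub [320.8661677  204.49372606]
hole [320.9011225  145.05716019]
```

View pics/w5c.png

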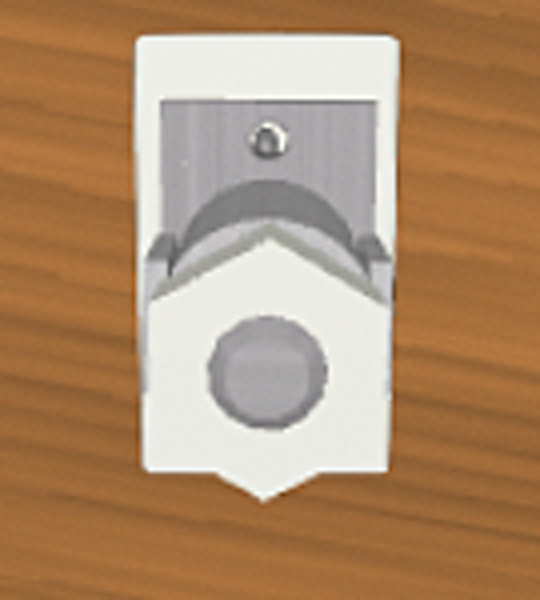

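The crop shows the press seated on the plate, with the peg in its hole at (322,145), nub at (322,203) and cap x along the press x. Next I centre over the cap, descend and grip it.

>>> play_rows(
  series=[
    {"translation": [-0.0031, 0.0005, 0], "spin": 0},
    {"translation": [0, 0, 0.04], "spin": 0},
    {"translation": [0, 0, 0.04], "spin": 0},
    {"translation": [0, 0, 0.03], "spin": 0},
    {"translation": [0, 0, 0.015], "spin": 0},
  ],
)

```text
time: 11.2
tool_pos: [0.4901, -0.1681, 0.1141]
tcp_rot: [-3.121, -0.318, 0.012]
wrist_force: [-0.9, 0.3, -0.9]
width: 0.998
```

>>> play_rows(
  series=[
    {"translation": [0, 0, 0.014], "spin": 0},
    {"translation": [0, 0, 0], "spin": 0},
    {"translation": [0, 0, 0], "spin": 0},
  ],
)

```text
time: 11.5
tool_pos: [0.4946, -0.1698, 0.106]
tcp_rot: [3.125, 0.318, 0.001]
wrist_force: [0.2, 0.7, 0.1]
width: 0.997
```

```bash
python3 - <<'E'
from h import *
s,R=pose();print(s['time'],s['tool_pos'],R.round(4),s['wrist_force'],s['torque'])
E
```

```text
11.5 [ 0.49460571 -0.16982357  0.10597722] [[ 9.795e-01  2.015e-01  1.000e-03]
 [ 2.015e-01 -9.795e-01 -4.000e-04]
 [ 9.000e-04  6.000e-04 -1.000e+00]] [0.24106148 0.66337454 0.12744804] [0.02534176 0.00068755 0.00596178]
```

Now I close gently, then try a turn to one side (+spin, 15°) and read the moment.

>>> play_rows(
  series=[
    {"translation": [0, 0, 0], "spin": 0},
    {"translation": [0, 0, 0], "spin": 0},
    {"translation": [0, 0, 0], "spin": 0},
    {"translation": [0, 0, 0], "spin": 0},
    {"translation": [0, 0, 0], "spin": 0},
  ],
  jaw=-1,
  force=40,
)

```text
time: 12.0
tool_pos: [0.495, -0.1698, 0.1068]
tcp_rot: [3.124, 0.318, 0.003]
wrist_force: [-0.0, -0.1, 6.1]
width: 0.573
```

>>> play_rows(
  series=[
    {"translation": [0, 0, 0], "spin": 0},
    {"translation": [0, 0, 0], "spin": 0},
    {"translation": [0, 0, 0], "spin": 0},
    {"translation": [0, 0, 0], "spin": 0},
  ],
)

```text
time: 12.4
tool_pos: [0.495, -0.1699, 0.1067]
tcp_rot: [3.124, 0.318, 0.003]
wrist_force: [-1.0, 0.7, 6.5]
width: 0.576
```

```bash
cat > st.py <<'E'
from h import *
s,R=pose();print(s['time'],s['tool_pos'].round(4),"yaw",np.degrees(np.arctan2(R[1,0],R[0,0])).round(2),"F",s['wrist_force'].round(1),"M",s['torque'].round(3),"tq6",s['joint_torque'][5].round(3),"w",s['width'].round(3))
E
python3 st.py
```

```text
Traceback (most recent call last):
  File "st.py", line 2, in <module>
    s,R=pose();print(s['time'],s['tool_pos'].round(4),"yaw",np.degrees(np.arctan2(R[1,0],R[0,0])).round(2),"F",s['wrist_force'].round(1),"M",s['torque'].round(3),"tq6",s['joint_torque'][5].round(3),"w",s['width'].round(3))
                                                                                                                                                                                                          ^^^^^^^^^^^^^^^^
AttributeError: 'float' object has no attribute 'round'
```

>>> play_rows(
  series=[
    {"translation": [0, 0, 0], "spin": 0.6},
    {"translation": [0, 0, 0], "spin": 0.6},
    {"translation": [0, 0, 0], "spin": 0.6},
    {"translation": [0, 0, 0], "spin": 0.6},
    {"translation": [0, 0, 0], "spin": 0.6},
  ],
)

```text
time: 12.9
tool_pos: [0.4946, -0.17, 0.1068]
tcp_rot: [3.139, -0.095, 0.002]
wrist_force: [-2.0, 0.1, 6.1]
width: 0.578
```

```bash
python3 st.py
```

```text
Traceback (most recent call last):
  File "st.py", line 2, in <module>
    s,R=pose();print(s['time'],s['tool_pos'].round(4),"yaw",np.degrees(np.arctan2(R[1,0],R[0,0])).round(2),"F",s['wrist_force'].round(1),"M",s['torque'].round(3),"tq6",s['joint_torque'][5].round(3),"w",s['width'].round(3))
                                                                                                                                                                                                          ^^^^^^^^^^^^^^^^
AttributeError: 'float' object has no attribute 'round'
```

```bash
sed -i "s/s\['width'\].round(3)/s['width']/" st.py; python3 st.py
```

```text
12.9 [ 0.4946 -0.17    0.1068] yaw -3.48 F [-2.   0.1  6.1] M [0.033 0.347 0.043] tq6 -0.499 w 0.5778088556072419
```

>>> play_rows(
  series=[
    {"translation": [0, 0, 0], "spin": 0},
    {"translation": [0, 0, 0], "spin": 0},
  ],
)

```text
time: 13.1
tool_pos: [0.4946, -0.17, 0.1067]
tcp_rot: [3.139, -0.092, 0.002]
wrist_force: [-2.1, -0.4, 6.9]
width: 0.581
```

```bash
python3 st.py
```

```text
13.1 [ 0.4946 -0.17    0.1067] yaw -3.37 F [-2.1 -0.4  6.9] M [0.131 0.282 0.001] tq6 0.022 w 0.5806653148913525
```

>>> play_rows(
  series=[
    {"translation": [0, 0, 0], "spin": 0.5},
    {"translation": [0, 0, 0], "spin": 0.5},
    {"translation": [0, 0, 0], "spin": 0},
  ],
)

```text
time: 13.4
tool_pos: [0.4945, -0.17, 0.1068]
tcp_rot: [3.132, -0.231, 0.002]
wrist_force: [-1.5, -0.8, 6.9]
width: 0.58
```

```bash
python3 st.py
```

```text
13.4 [ 0.4945 -0.17    0.1068] yaw -8.42 F [-1.5 -0.8  6.9] M [0.057 0.299 0.037] tq6 0.271 w 0.5797586869638119
```

Nearly no moment after 20°. I turn 10° more, past any wrong-way dead band.

>>> play_rows(
  series=[
    {"translation": [0, 0, 0], "spin": 0.7},
    {"translation": [0, 0, 0], "spin": 0.7},
    {"translation": [0, 0, 0], "spin": 0.6},
    {"translation": [0, 0, 0], "spin": 0},
    {"translation": [0, 0, 0], "spin": 0},
  ],
)

```text
time: 13.9
tool_pos: [0.4945, -0.1699, 0.1067]
tcp_rot: [3.101, -0.501, 0.002]
wrist_force: [-2.0, 0.7, 8.1]
width: 0.581
```

```bash
python3 st.py
```

```text
13.9 [ 0.4945 -0.1699  0.1067] yaw -18.37 F [-2.   0.7  8.1] M [ 0.09   0.404 -0.008] tq6 0.021 w 0.5806649020742352
```

Still no moment at 30° and the grip width is unchanged (no slip), so this is the loosening way. On to 60°.

>>> play_rows(
  series=[
    {"translation": [0, 0, 0], "spin": 0.7},
    {"translation": [0, 0, 0], "spin": 0.7},
    {"translation": [0, 0, 0], "spin": 0.7},
    {"translation": [0, 0, 0], "spin": 0.7},
    {"translation": [0, 0, 0], "spin": 0.7},
  ],
)

```text
time: 14.4
tool_pos: [0.4942, -0.1695, 0.1067]
tcp_rot: [-2.988, 0.971, -0.001]
wrist_force: [-3.4, 1.5, 7.8]
width: 0.579
```

>>> play_rows(
  series=[
    {"translation": [0, 0, 0], "spin": 0.7},
    {"translation": [0, 0, 0], "spin": 0.7},
    {"translation": [0, 0, 0], "spin": 0.7},
    {"translation": [0, 0, 0], "spin": 0.4},
    {"translation": [0, 0, 0], "spin": 0},
  ],
)

```text
time: 14.9
tool_pos: [0.4944, -0.1694, 0.1067]
tcp_rot: [-2.865, 1.288, -0.001]
wrist_force: [-3.4, 2.3, 7.9]
width: 0.581
```

```bash
python3 st.py
```

```text
14.9 [ 0.4944 -0.1694  0.1067] yaw -48.41 F [-3.4  2.3  7.9] M [0.395 0.358 0.028] tq6 0.239 w 0.5810439028706157
```

>>> play_rows(
  series=[
    {"translation": [0, 0, 0], "spin": 0},
    {"translation": [0, 0, -0.003], "spin": 0},
    {"translation": [0, 0, -0.003], "spin": 0},
    {"translation": [0, 0, -0.003], "spin": 0},
    {"translation": [0, 0, 0], "spin": 0},
  ],
)

```text
time: 15.4
tool_pos: [0.4941, -0.1695, 0.1145]
tcp_rot: [-2.866, 1.287, -0.0]
wrist_force: [0.5, 1.0, -0.8]
width: 0.577
```

```bash
python3 st.py
```

```text
15.4 [ 0.4941 -0.1695  0.1145] yaw -48.37 F [ 0.5  1.  -0.8] M [ 0.179 -0.132  0.012] tq6 0.007 w 0.576590153276073
```

It comes free (−0.8 N, the cap's own weight). Lifting on to about 70 mm clear, then a check.

>>> play_rows(
  series=[
    {"translation": [0, 0, -0.008], "spin": 0},
    {"translation": [0, 0, -0.01], "spin": 0},
    {"translation": [0, 0, -0.015], "spin": 0},
    {"translation": [0, 0, -0.015], "spin": 0},
    {"translation": [0, 0, -0.01], "spin": 0},
  ],
)

```text
time: 15.9
tool_pos: [0.495, -0.17, 0.175]
tcp_rot: [2.866, -1.287, 0.005]
wrist_force: [0.7, -0.8, -1.2]
width: 0.58
```

>>> play_rows(
  series=[
    {"translation": [0, 0, -0.005], "spin": 0},
    {"translation": [0, 0, 0], "spin": 0},
    {"translation": [0, 0, 0], "spin": 0},
    {"translation": [0, 0, 0], "spin": 0},
    {"translation": [0, 0, 0], "spin": 0},
  ],
)

```text
time: 16.4
tool_pos: [0.4934, -0.1693, 0.1764]
tcp_rot: [2.866, -1.287, -0.002]
wrist_force: [1.5, -0.8, -1.1]
width: 0.582
```

```bash
python3 st.py; python3 - <<'E'
from h import *
w=bot.read_camera("wrist");s=bot.read_camera("scene");cs=bot.get_calibration("scene")
p=proj(cs,(.494,-.17,.1)).astype(int);print(p)
a=cv2.resize(w[80:320,180:460],(467,400));b=cv2.resize(s[p[1]-50:p[1]+50,p[0]-40:p[0]+40],(320,400),interpolation=2)
cv2.imwrite("pics/end.png",np.hstack([a,b]))
E
python3 st.py
```

```text
16.4 [ 0.4934 -0.1693  0.1764] yaw -48.37 F [ 1.5 -0.8 -1.1] M [ 0.03  -0.039 -0.033] tq6 -0.0 w 0.5816393044281704
[241 199]
16.5 [ 0.4936 -0.1694  0.1766] yaw -48.37 F [-0.3  0.  -1.1] M [-0.042  0.048  0.024] tq6 -0.0 w 0.5806155918381853
```

View pics/end.png

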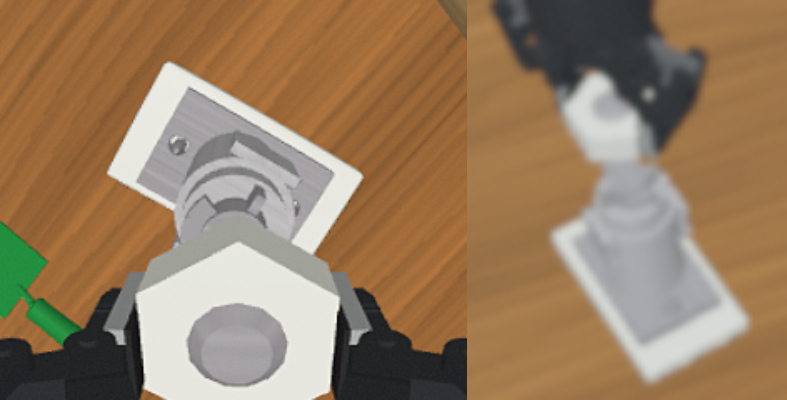

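The picture shows the cap held level between the pads at (237,345). The press below is open-topped, seated flat and parallel on its stand, with pegs in both holes at (178,146) and (297,208).

```bash
python3 -c "
from workcell import bot
print(bot.finish_job())"
```

```text
the job is handed in; nothing more can be done
None
```

The job is done and handed in at about 16.5 s of the 72 s. It reports no verdict, so the outcome rests on my own checks.

- **Seating the press:** I gripped the grey press across its flats and lowered it over both pegs. It bottomed out with the tool at z = 0.0759 m, against 0.0758 m expected, and I let go.
- **Cap direction:** I gripped the cap and tried clockwise, seen from above. There was no resisting moment at 30° and the grip width did not change, so that was the loosening way. I turned it to 60° and it lifted off freely.
- **Last checks:** The tool had risen about 70 mm from where it gripped the cap, and the jaws were still closed on it at the same opening. The wrist read −1.1 N, about the cap's weight. The last picture shows the cap level above the press, and the press flat and parallel on its stand with pegs in both holes.
- **Disagreements:** The top and wrist cameras differed by 1 to 4 mm on the stand and press. I used the wrist camera. Its view of the peg through the foot hole gave the final 0.8 mm correction before lowering.
- **Not measured:** I did not re-measure the bystanders at the end. I kept every move clear of them and felt no unexpected contact.

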